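Burnish the seam of an arched clay shell

ROBOT

A 6-joint arm with a two-finger parallel gripper is mounted at the origin on the work surface. World frame = base frame: x ahead of the robot, y to its left, z up, the work surface at z = 0. Lengths are in m, angles in rad, forces in N, time in s.
With the tool pointing down it reaches from about 0.425 to 0.95 m from the base axis. Payload 3.5 kg.
Tool frame: the origin (TCP) lies at the very end of the fingers, on their centre line; the grasp point (between the pads) lies 19 mm behind it (ctrl.pinch_z is the distance from the TCP to the grasp point, in m); z points along the fingers, y is the line along which they close (so a half turn about z gives the same grasp; the last joint's range is limited). The gripper opens to 85 mm and grips with 20 to 120 N. Pads are 22 mm wide; open, the fingers measure 114 mm over their backs; the gripper's body (76 mm by 85 mm) begins 54 mm behind the grasp point. The pads swing forward as they close: fully open they stand 13 mm farther back than shut.
Start: joints at [0.986, 0.286, 1.577, -0, 1.279, -0.15], TCP at [0.284, 0.612, 0.231] pointing down, gripper open.
Joint ranges: [-2.77, 2.77], [-0.9, 2.22], [0.21, 2.48], [-1.53, 4.67], [0.24, 2.81], [-2.84, 2.84]. Speed limits (rad/s): [2.79, 2.79, 3.14, 3.14, 3.14, 3.14].

INTERFACE

Orientations are given as a unit quaternion [x, y, z, w].
In Python, from plant import ctrl gives the robot as it stands. The module is installed in compiled form; this text tells all that it offers.
- The arm moves only by the shell command python3 -m crank 'ROWS' [OPENING] [FORCE]. ROWS is JSON, a list of rows, each a list of 6 numbers: the shift along the tool's x, y, z in cm, then the turn, a rotation vector about the tool's x, y, z in rad. In form: [[tx, ty, tz, rx, ry, rz], ...]. A call has 1 to 10 rows; each row is the pose to reach, as a shift and turn from the pose commanded when the call began, along the tool's axes at that moment; what a row does not reach only later rows make up. A row lasts 1/10 s, in which the tool goes at most 50 mm and 8.59 degrees, less where a joint would pass 70% of its speed; a pose out of reach is approached as far as the arm can. A call with a gripper value outside its range is refused whole. OPENING is the opening, from 0 (shut) to 1 (fully open), set as the call begins (- or left out, the last holds). The fingers move at their own pace and stop on an object; FORCE is the grip in N (left out, the last holds). Time passes only in rows, so rows that repeat a pose let the fingers close. It gives the time, the measured TCP pose, the force, the opening and the grip force at its end, in the units of the state.
- ctrl.get_state(): the state, without advancing time (a new reading comes with each control period).
- ctrl.read_camera(name): name is "scene" or "side" or "wrist"; returns (picture, depth): 420x560x3 uint8, blue, green, red; 420x560 float32, m along the optical axis (not along the pixel's ray), 0 where there is no reading.
- ctrl.camera_info(name): a dict with "K" (3x3 intrinsics, pixels), "origin" and "orientation" of the camera in the world. Camera axes: x right, y down, z forward; pixel columns grow to the right and rows downward; lengths in m; the calibration is good to about 2 mm. A picture is of the moment at which its call begins: read the wrist's pose just before it. camera_info takes no time and is no camera call; for the wrist camera it gives the pose at the moment of the call.
- ctrl.sign_off(): hands the job in; it is judged then, once.
The state is a dict: "time": time; "qpos": joint angles; "dq": joint speeds; "joint_efforts": joint torques, N m; "eef_pos": TCP position; "tcp_rot": TCP orientation; "contact_force": force on the tool from outside, world axes, zero at the start; "wrist_torque": the same for the moment, N m; "opening": opening from 0.0 (shut) to 1.0 (fully open); "finger_force": force on a finger pad.
Only numpy, scipy, OpenCV 4.12 (cv2) and the standard library are available. Lean on these libraries where they do the work, as an engineer would, in place of code of your own. Each camera call takes 0.05 s, during which the arm holds its last target. There are 200 camera calls.

TASK

Take the burnishing stylus from its wooden block and run its tip along the seam on the back of the clay shell in the sprung stand, in one slow stroke (under 6 cm a second) from the shell's wide end to its narrow end, pressing lightly all the way (2 to 10 N, never 15 N) without lifting the tip out of the seam. Touch the stand and its shell with nothing but the stylus, and leave the bowl, the jar and the other shell where they are. Then lower the stylus tip first into the mug and let it go, so that it stands there and the mug stays upright.

Things in the scene. Friction and masses are not known exactly. Their poses are not given: they have to be found in the camera images.
- stylus: Burnishing stylus, loose, 135 mm long, about 150 g (varies): steel shaft 9 mm thick with a 12 mm ball tip, in a square dark wooden handle 22 x 22 mm. Origin at the very tip (lowest point of the ball), z from tip to handle; shaft 0 to 60 mm, handle 60 to 135 mm; x, y square to the handle's flats. It starts upright in the block, shaft in the hole, handle's shoulder on the block's top.
- block: Fixed light wooden block, 80 x 80 x 75 mm high, with an upright 15 mm hole through its middle holding the stylus. Origin at the centre of its underside. It and the mug stand to either side of the stand; which is where changes.
- mug: Loose white mug, 85 mm high, 60 mm across at the rim, wall 4 mm, 0.35 kg, standing open end up, with a handle at its +y side. Origin at the centre of its underside, z up. A stylus let go in it leans on the rim, at up to about 25 degrees.
- mug_in (a point): Centre of the mug's inner floor.
- mug_rim (a point): Centre of the mug's mouth, at rim height.
- stand: Fixed stand: steel base 120 x 170 mm, on it a sprung platform and a wooden cradle with the arched, ribbed, fired clay shell, 150 mm long along the stand's y: wide end (104 mm across) at +y, narrow end (55 mm) at -y. Origin under the base's centre, z up. The seam runs along the shell's back: floor at x = 8 mm * sin(pi*y/70 mm), z = 105 mm with the cradle level.
- seam_0 (a point): Start of the stroke: point on the centre of the seam's floor at stand y = +60 mm (wide end). Axes as the stand's. The seam is a 16 mm wide channel between two raised clay rolls, 6.5 mm above its floor, that leave the ball tip nearly 3 mm of play to each side. All seam points are fixed to the stand: their heights are for a level, unloaded cradle.
- seam_4 (a point): Point of the seam at stand y = 0. The cradle is jammed at an unreported lean of up to 9 degrees either way about the stand's x axis through this point: one end of the seam is really up to 10 mm higher, the other as much lower, than the points say. The platform gives straight down under load: 1.8 N per mm after the first 0.6 N, 12 mm at most, and springs back.
- seam_8 (a point): End of the stroke: point on the seam's floor at stand y = -60 mm (narrow end).
- seam_1 (a point): Point on the centre of the seam's floor at stand y = 45 mm; see seam_0 and seam_4.
- seam_2 (a point): Point on the centre of the seam's floor at stand y = 30 mm; see seam_0 and seam_4.
- seam_3 (a point): Point on the centre of the seam's floor at stand y = 15 mm; see seam_0 and seam_4.
- seam_5 (a point): Point on the centre of the seam's floor at stand y = -15 mm; see seam_0 and seam_4.
- seam_6 (a point): Point on the centre of the seam's floor at stand y = -30 mm; see seam_0 and seam_4.
- seam_7 (a point): Point on the centre of the seam's floor at stand y = -45 mm; see seam_0 and seam_4.
- shell: Bystander: another arched clay shell, loose, 120 x 80 x 45 mm, 0.6 kg. Origin under its centre.
- bowl: Bystander: white bowl, loose, 120 mm across, 50 mm high. Origin under its centre.
- jar: Bystander: closed grey jar, loose, 64 mm across, 80 mm high. Origin under its centre.
Mind the look-alikes: they are no part of the job. What is meant by the stylus is not white, and is the smaller of those in its own colour. Leave any red look-alike of the mug alone.

How it is judged:
On the way, in this order (a step that is already met when the one before it is completed fails the run):
1. the tip of the held stylus is within 6 mm (seen from above) of seam point 0, pressing on the work with 2 to 10 N (horizontal distance between stylus and seam_0 below 0.006 m and contact force between the fingers and stylus above 1 N and contact force between stylus and stand between 2 and 10 N), for 0.12 s.
2. the tip of the held stylus is within 6 mm (seen from above) of seam point 1, pressing on the work with 2 to 10 N (horizontal distance between stylus and seam_1 below 0.006 m and contact force between the fingers and stylus above 1 N and contact force between stylus and stand between 2 and 10 N), for 0.12 s.
3. the tip of the held stylus is within 6 mm (seen from above) of seam point 2, pressing on the work with 2 to 10 N (horizontal distance between stylus and seam_2 below 0.006 m and contact force between the fingers and stylus above 1 N and contact force between stylus and stand between 2 and 10 N), for 0.12 s.
4. the tip of the held stylus is within 6 mm (seen from above) of seam point 3, pressing on the work with 2 to 10 N (horizontal distance between stylus and seam_3 below 0.006 m and contact force between the fingers and stylus above 1 N and contact force between stylus and stand between 2 and 10 N), for 0.12 s.
5. the tip of the held stylus is within 6 mm (seen from above) of seam point 4, pressing on the work with 2 to 10 N (horizontal distance between stylus and seam_4 below 0.006 m and contact force between the fingers and stylus above 1 N and contact force between stylus and stand between 2 and 10 N), for 0.12 s.
6. the tip of the held stylus is within 6 mm (seen from above) of seam point 5, pressing on the work with 2 to 10 N (horizontal distance between stylus and seam_5 below 0.006 m and contact force between the fingers and stylus above 1 N and contact force between stylus and stand between 2 and 10 N), for 0.12 s.
7. the tip of the held stylus is within 6 mm (seen from above) of seam point 6, pressing on the work with 2 to 10 N (horizontal distance between stylus and seam_6 below 0.006 m and contact force between the fingers and stylus above 1 N and contact force between stylus and stand between 2 and 10 N), for 0.12 s.
8. the tip of the held stylus is within 6 mm (seen from above) of seam point 7, pressing on the work with 2 to 10 N (horizontal distance between stylus and seam_7 below 0.006 m and contact force between the fingers and stylus above 1 N and contact force between stylus and stand between 2 and 10 N), for 0.12 s.
9. the tip of the held stylus is within 6 mm (seen from above) of seam point 8, pressing on the work with 2 to 10 N (horizontal distance between stylus and seam_8 below 0.006 m and contact force between the fingers and stylus above 1 N and contact force between stylus and stand between 2 and 10 N), for 0.12 s.
10. the tip is inside the mug, within 45 mm of its floor, while the fingers still hold the stylus (contact force between the fingers and stylus above 1 N and horizontal distance between stylus and mug_in below 0.024 m and z of stylus in the frame of mug_in below 0.045 m), for 0.1 s.
At the end, for the whole second after the job is handed in: The stylus stands tip down in the mug, released and at rest: tip within 26 mm of the axis and 15 mm of the inner floor, leaning less than 31 degrees; the mug is upright (within 6 degrees) and at rest; shell, bowl and jar are within 30 mm of where they were (horizontal distance between stylus and mug_in below 0.026 m and z of stylus in the frame of mug_in below 0.015 m and angle between stylus's own z axis and vertical below 0.55 rad and linear speed of each of stylus, mug below 0.02 m/s and angle between mug's own z axis and vertical below 0.1 rad and distance of each of shell, bowl, jar from where it was at the start of the episode below 0.03 m); the robot touches nothing.
It fails at once if the stylus presses on the work with 15 N or more (contact force between stylus and stand above 15 N).
It fails at once if the stylus moves faster than 6 cm/s while pressing on the work (contact force between stylus and stand above 0.5 N and linear speed of stylus above 0.06 m/s).
It fails at once if the tip is lifted out over the run of the seam (12 to 28 mm above the level seam, within 8 mm of seam points 1 to 7 seen from above) ((horizontal distance between stylus and seam_1 below 0.008 m and z of stylus in the frame of seam_1 between 0.012 and 0.028 m) or (horizontal distance between stylus and seam_2 below 0.008 m and z of stylus in the frame of seam_2 between 0.012 and 0.028 m) or (horizontal distance between stylus and seam_3 below 0.008 m and z of stylus in the frame of seam_3 between 0.012 and 0.028 m) or (horizontal distance between stylus and seam_4 below 0.008 m and z of stylus in the frame of seam_4 between 0.012 and 0.028 m) or (horizontal distance between stylus and seam_5 below 0.008 m and z of stylus in the frame of seam_5 between 0.012 and 0.028 m) or (horizontal distance between stylus and seam_6 below 0.008 m and z of stylus in the frame of seam_6 between 0.012 and 0.028 m) or (horizontal distance between stylus and seam_7 below 0.008 m and z of stylus in the frame of seam_7 between 0.012 and 0.028 m)).
It fails at once if the robot itself touches the work or its stand (contact force between any of the fingers, the arm and stand above 1 N).
It fails at once if another object is pushed away (distance of any of shell, bowl, jar from where it was at the start of the episode above 0.03 m).
It also fails if it takes over 72 s, if anything falls off the work surface, if the arm or the gripper's body presses on something with over 40 N, if the wrist force passes 120 N, or if a joint passes its speed limit or range.

## Working session

There is one attempt and no reset: what is moved stays moved. The work goes in short steps, Python scripts to look and compute and a shell command to move; the robot and the scene stay as the last step left them, time stands still between calls to the robot, and variables do not carry over. Pictures are saved under pics/ and viewed, at most 10 in all, crops included, and the job is handed in when it is done.

```bash
mkdir -p pics; cat > h.py <<'E'
import numpy as np, cv2
from scipy.spatial.transform import Rotation as R
from plant import ctrl
def cam(n):
    i=ctrl.camera_info(n); b,d=ctrl.read_camera(n)
    return b,d,i
def cloud(d,i):
    K=np.array(i["K"]); v,u=np.mgrid[:d.shape[0],:d.shape[1]]
    p=np.dstack([(u-K[0,2])/K[0,0]*d,(v-K[1,2])/K[1,1]*d,d])
    o=np.array(i["orientation"]); M=R.from_quat(o).as_matrix() if o.size==4 else o.reshape(3,3)
    return p@M.T+np.array(i["origin"])
E
python3 - <<'E'
from h import *
for n in("scene","side"):
    b,d,i=cam(n); np.savez(n,b=b,d=d,p=cloud(d,i)); cv2.imwrite(f"pics/{n}.png",b); print(n,i)
print(ctrl.get_state())
E
```

```text
scene {'K': array([[379.65809041,   0.        , 272.86316026],
       [  0.        , 379.65809041, 210.46837542],
       [  0.        ,   0.        ,   1.        ]]), 'origin': array([1.26336517, 0.31609049, 0.62679058]), 'orientation': array([ 0.44959007,  0.76834862, -0.38994871, -0.23547648])}
side {'K': array([[404.55619967,   0.        , 273.66327023],
       [  0.        , 404.55619967, 205.27181327],
       [  0.        ,   0.        ,   1.        ]]), 'origin': array([0.56143975, 0.62743767, 0.58411186]), 'orientation': array([-0.03015964,  0.88905081, -0.45605106,  0.02639103])}
{'time': 0.1, 'qpos': array([ 9.86022810e-01,  2.87118517e-01,  1.57803080e+00, -4.24210136e-05,
        1.27862367e+00, -1.50031470e-01]), 'dq': array([ 6.28315941e-04, -8.84683606e-05, -3.33346167e-03, -1.77447922e-05,
        3.61141990e-04,  1.54853136e-03]), 'joint_efforts': array([ 1.24463491e-03, -4.07295728e+01, -2.93699723e+01, -9.76084152e-05,
        3.45745582e-03,  1.03703201e-06]), 'eef_pos': array([0.28396036, 0.61170311, 0.23005777]), 'tcp_rot': array([ 2.15657145e-01,  9.76468539e-01, -1.02470954e-03, -3.72631126e-04]), 'contact_force': array([0.54458286, 0.4068805 , 0.20224564]), 'wrist_torque': array([-0.02976707,  0.01914734,  0.0444976 ]), 'finger_force': 0.0, 'opening': 0.9996820374921725}
```

View pics/scene.png

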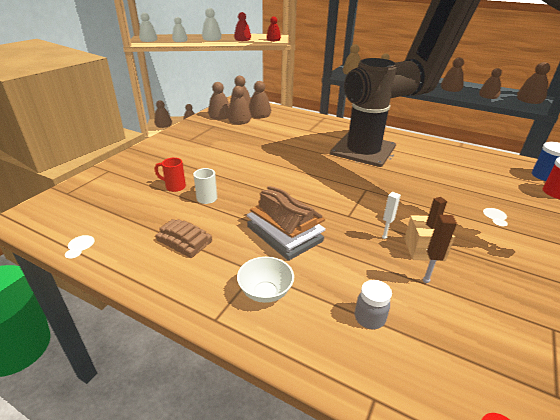

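View pics/side.png

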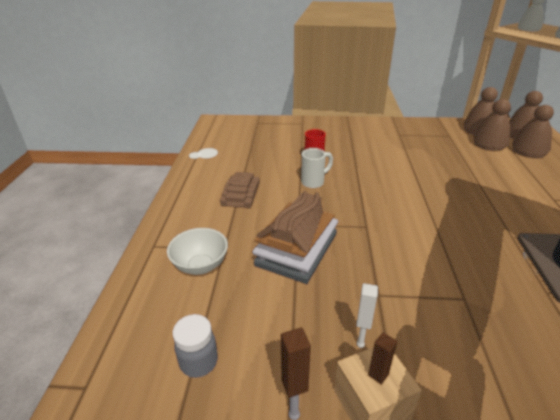

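The scene picture shows the target stylus in the light block (437,215), with a larger dark decoy at (440,240) and a white one at (391,208). It also shows the stand at (285,222), the white mug at (205,185), the red mug at (173,174), the bowl at (265,280), the jar at (374,303) and the loose shell at (184,237). The side picture agrees: stylus (382,357), stand (297,240), mug (314,167).

```bash
python3 - <<'E'
from h import *
s=np.load("scene.npz");t=np.load("side.npz")
def show(f,name,pts):
    for q in pts: print(name,q,f["p"][q[1],q[0]].round(3),f["b"][q[1],q[0]])
show(s,"sc",[(437,203),(437,215),(441,222),(445,230),(428,281),(391,198),(386,236),(410,222),(425,250),(205,172),(205,200),(265,262),(376,290),(184,237),(173,160)])
show(t,"si",[(385,341),(382,360),(370,292),(362,343),(297,335),(295,360),(350,375),(410,395),(314,155),(314,180),(198,240),(194,330),(298,240)])
for f,n in((s,"sc"),(t,"si")):
    p=f["p"];b=f["b"].astype(int)
    for nm,lo,hi in(("stand",(.3,-.15),(.9,.35)),):pass
    # block top
    m=(abs(p[...,2]-.075)<.004)&(b[...,2]>150)&(b[...,0]<150)&(b[...,2]-b[...,0]>50)
    q=p[m]; print(n,"blocktop",len(q),np.percentile(q,[5,50,95],axis=0).round(3).tolist() if len(q) else "")
    m=(p[...,2]>.08)&(p[...,2]<.25)&(b.max(-1)<110)&(f["d"]>0)&(f["d"]<1.3)
    k,l,st,c=cv2.connectedComponentsWithStats(m.astype(np.uint8))
    for j in range(1,k):
        if st[j,4]>40: print(n,c[j].round(),st[j,4],np.percentile(p[l==j],[3,50,97],axis=0).round(3).tolist())
    m=(p[...,2]>.06)&(p[...,2]<.2)&(b.min(-1)>130)&(np.ptp(b,axis=-1)<50)&(f["d"]<1.4)
    k,l,st,c=cv2.connectedComponentsWithStats(m.astype(np.uint8))
    for j in range(1,k):
        if st[j,4]>40: print(n,"white",c[j].round(),st[j,4],np.percentile(p[l==j],[3,50,97],axis=0).round(3).tolist())
E
```

```text
sc (437, 203) [0.467 0.303 0.145] [29 47 72]
sc (437, 215) [0.468 0.311 0.115] [35 61 91]
sc (441, 222) [0.585 0.323 0.177] [32 51 72]
sc (445, 230) [0.582 0.334 0.159] [32 54 81]
sc (428, 281) [0.574 0.336 0.009] [171 163 165]
sc (391, 198) [0.472 0.204 0.128] [154 167 174]
sc (386, 236) [0.464 0.212 0.009] [218 237 241]
sc (410, 222) [0.451 0.258 0.063] [ 75 121 165]
sc (425, 250) [0.497 0.31  0.03 ] [ 83 130 173]
sc (205, 172) [ 0.521 -0.312  0.074] [169 185 196]
sc (205, 200) [ 0.565 -0.287  0.01 ] [167 187 192]
sc (265, 262) [0.728 0.007 0.039] [216 231 231]
sc (376, 290) [0.726 0.251 0.08 ] [254 255 255]
sc (184, 237) [ 0.749 -0.206  0.039] [ 93 133 181]
sc (173, 160) [ 0.515 -0.437  0.076] [ 33  49 181]
si (385, 341) [0.456 0.307 0.151] [37 57 92]
si (382, 360) [0.458 0.319 0.127] [26 37 62]
si (370, 292) [0.462 0.213 0.135] [203 212 216]
si (362, 343) [0.46  0.211 0.012] [172 181 186]
si (297, 335) [0.565 0.327 0.179] [38 61 98]
si (295, 360) [0.566 0.348 0.161] [23 44 74]
si (350, 375) [0.492 0.309 0.075] [115 163 200]
si (410, 395) [0.418 0.333 0.077] [ 70 103 131]
si (314,
[... 1555 characters left out ...]
1, 0.082], [0.018, -0.541, 0.111], [0.029, -0.515, 0.135]]
si [534. 111.] 525 [[-0.122, -0.616, 0.081], [-0.094, -0.504, 0.11], [-0.072, -0.476, 0.136]]
si [279. 235.] 272 [[0.568, 0.03, 0.083], [0.606, 0.047, 0.098], [0.642, 0.061, 0.111]]
si [295. 362.] 1739 [[0.551, 0.324, 0.087], [0.567, 0.343, 0.151], [0.584, 0.35, 0.18]]
si [382. 357.] 906 [[0.444, 0.301, 0.084], [0.458, 0.314, 0.13], [0.469, 0.322, 0.151]]
si white [314. 158.] 368 [[0.505, -0.328, 0.061], [0.539, -0.294, 0.074], [0.565, -0.269, 0.085]]
si white [367. 306.] 629 [[0.454, 0.2, 0.064], [0.463, 0.218, 0.112], [0.473, 0.221, 0.136]]
si white [192. 333.] 1118 [[0.699, 0.23, 0.067], [0.723, 0.259, 0.08], [0.748, 0.28, 0.081]]
```

```bash
python3 -m crank '[[-5,-3.5,-4,0,0,0],[-9,-6.5,-8,0,0,0],[-13,-9,-10,0,0,0],[-17,-12,-10,0,0,0],[-21,-14.5,-10,0,0,0],[-25,-17.5,-10,0,0,0],[-28.5,-19.8,-10,0,0,0],[-28.5,-19.8,-10,0,0,0],[-28.5,-19.8,-10,0,0,0]]' 1 60
python3 - <<'E'
from h import *
b,d,i=cam("wrist"); np.savez("w1",b=b,d=d,p=cloud(d,i)); cv2.imwrite("pics/w1.png",b); print(i["origin"],ctrl.get_state()["contact_force"])
p=cloud(d,i)
for n,z0,z1 in(("top",.143,.156),("blk",.071,.079)):
    m=(abs(p[...,0]-.46)<.06)&(abs(p[...,1]-.315)<.06)&(p[...,2]>z0)&(p[...,2]<z1)
    q=p[m][:,:2]
    if len(q)>10: print(n,len(q),cv2.minAreaRect((q*1000).astype(np.float32)),np.median(p[m][:,2]))
E
```

```text
time: 1.0
eef_pos: [0.4607, 0.3099, 0.3308]
tcp_rot: [0.218, 0.976, -0.0, -0.0]
contact_force: [-0.4, 0.3, -0.8]
opening: 1.0
finger_force: 0.0
[0.40069469 0.33876292 0.47302132] [-1.08800568  0.11316566  0.47389352]
top 518 ((456.427490234375, 306.62811279296875), (21.92397117614746, 22.283279418945312), 52.1623420715332) 0.1493728305447561
blk 3902 ((456.5304870605469, 306.6746826171875), (80.05419921875, 80.27828979492188), 26.916057586669922) 0.07456045341707421
```

View pics/w1.png

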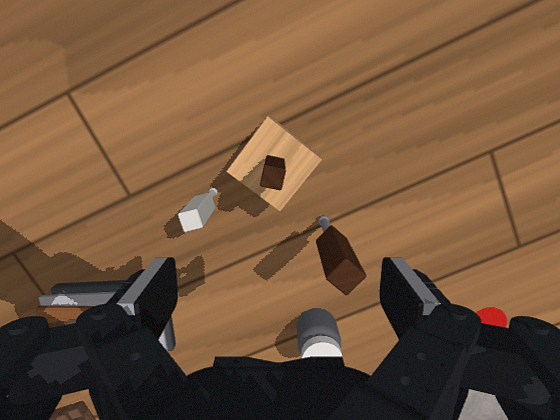

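The wrist view shows the stylus in the block at (273,172), with the white decoy at (197,211) and the large dark decoy at (340,255). The fingers' closing line at 52° clears both decoys.

```bash
python3 -m crank '[[0.24,-0.47,4,0,0,0.11],[0.24,-0.47,8,0,0,0.22],[0.24,-0.47,12,0,0,0.22],[0.24,-0.47,16,0,0,0.22],[0.24,-0.47,19,0,0,0.22],[0.24,-0.47,21,0,0,0.22],[0.24,-0.47,22.3,0,0,0.22],[0.24,-0.47,22.5,0,0,0.22],[0.24,-0.47,22.5,0,0,0.22]]' 1 60
python3 -m crank '[[0,0,0,0,0,0],[0,0,0,0,0,0],[0,0,0,0,0,0],[0,0,0,0,0,0],[0,0,0,0,0,0],[0,0,0,0,0,0],[0,0,0,0,0,0],[0,0,0,0,0,0]]' 0 60
```

```text
time: 1.95
eef_pos: [0.4552, 0.31, 0.1067]
tcp_rot: [0.321, 0.947, 0.0, 0.0]
contact_force: [-0.4, 0.5, 1.4]
opening: 0.998
finger_force: 0.0
time: 2.75
eef_pos: [0.4551, 0.3091, 0.1063]
tcp_rot: [0.322, 0.947, -0.0, -0.0]
contact_force: [-1.1, -0.8, 1.1]
opening: 0.249
finger_force: 63.1
```

```bash
python3 -m crank '[[0,0,-1,0,0,0],[0,0,-4,0,0,0],[0,0,-8,0,0,0],[0,0,-12,0,0,0],[0,0,-16,0,0,0],[-2,-1,-20,0,0,0],[-5,-2.5,-23,0,0,0],[-9,-4.5,-25,0,0,0],[-13,-6.5,-25,0,0,0],[-17,-8.5,-25,0,0,0]]'
python3 -m crank '[[-4,-2,0,0,0,0],[-8,-4,0,0,0,0],[-12,-6,0,0,0,0],[-16,-8,0,0,0,0],[-19,-9.5,0,0,0,0],[-20,-10,0,0,0,0],[-20,-10,0,0,0,0],[-20,-10,0,0,0,0],[-20,-10,0,0,0,0]]'
python3 - <<'E'
from h import *
s=ctrl.get_state();print(s["contact_force"],s["eef_pos"],s["opening"])
for n,o in(("wrist","w2"),("side","s2"),("scene","c2")):
    b,d,i=cam(n); np.savez(o,b=b,d=d,p=cloud(d,i)); cv2.imwrite(f"pics/{o}.png",b)
E
```

```text
time: 3.75
eef_pos: [0.5391, 0.1371, 0.3585]
tcp_rot: [0.321, 0.947, 0.001, 0.002]
contact_force: [0.3, 0.5, -2.7]
opening: 0.254
finger_force: 62.6
time: 4.65
eef_pos: [0.6356, -0.0612, 0.3568]
tcp_rot: [0.321, 0.947, 0.0, 0.0]
contact_force: [0.5, -0.9, -1.1]
opening: 0.249
finger_force: 62.6
[ 0.48086203 -0.94235544 -1.06492676] [ 0.63564948 -0.06115448  0.35676559] 0.2491944405977103
```

View pics/w2.png

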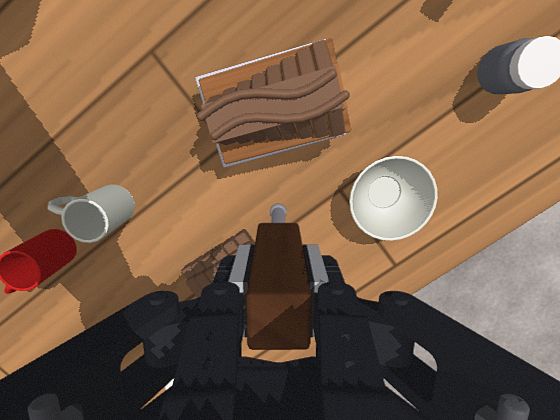

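The wrist view shows the seam between two rolls, running from (345,88) to (205,118). The held stylus's ball tip is at (279,212), the mug at (92,215) and the bowl at (393,197). Next I fit the stand's pose.

```bash
python3 - <<'E'
from h import *
for n in("w2","s2","c2"):
    f=np.load(n+".npz"); p=f["p"]; d=f["d"]
    ok=(d>0)&(abs(p[...,0]-.585)<.13)&(abs(p[...,1])<.13)
    for z0,z1 in((.005,.13),(.005,.03),(.03,.05),(.05,.07),(.07,.085),(.085,.13)):
        q=p[ok&(p[...,2]>z0)&(p[...,2]<z1)]
        if len(q)>30: print(n,z0,len(q),[np.round(v,1) for v in cv2.minAreaRect((q[:,:2]*1000).astype(np.float32))])
p=np.load("w2.npz")["p"]; d=np.load("w2.npz")["d"]
ok=(d>0)&(abs(p[...,0]-.585)<.13)&(abs(p[...,1])<.13)&(p[...,2]>.01)
q=p[ok]
print("zhist",np.histogram(q[:,2],bins=np.arange(0.01,.14,.005)))
# tip
for r in range(204,222,2): print(r,p[r,279].round(4),end=" ")
# heightmap picture
H=np.zeros((260,260),np.float32)
ix=((q[:,0]-.455)*1000).astype(int);iy=((q[:,1]+.13)*1000).astype(int)
np.maximum.at(H,(ix.clip(0,259),iy.clip(0,259)),q[:,2])
H=cv2.dilate(H,np.ones((3,3)))
img=cv2.applyColorMap(((H-.05)/.08*255).clip(0,255).astype(np.uint8),cv2.COLORMAP_JET)
crop=cv2.resize(np.load("w2.npz")["b"][30:180,180:370],None,fx=2.7,fy=2.7)
out=np.zeros((520,520+280,3),np.uint8);out[:,:520]=cv2.resize(img,(520,520));
cv2.imwrite("pics/hm.png",out[:,:520])
E
```

```text
w2 0.005 13509 [array([603.6, -20.9]), array([196.1, 168.6]), np.float64(67.9)]
w2 0.03 675 [array([603.6, -20.9]), array([196.1, 168.6]), np.float64(67.9)]
w2 0.05 2374 [array([593.3,  -9.4]), array([221.3, 134. ]), np.float64(52.1)]
w2 0.07 2050 [array([577.2, -21. ]), array([165.5, 108.5]), np.float64(67.7)]
w2 0.085 8410 [array([588.2, -23.8]), array([169.,  95.]), np.float64(77.2)]
s2 0.005 4878 [array([605.3, -16.2]), array([201.8, 172.8]), np.float64(68.0)]
s2 0.005 890 [array([575. , -20.4]), array([168.5, 120.2]), np.float64(67.7)]
s2 0.03 1073 [array([581.6,  26.7]), array([258.4, 118. ]), np.float64(25.8)]
s2 0.05 324 [array([606.5, -21.5]), array([185.9, 167.2]), np.float64(68.2)]
s2 0.07 738 [array([576.5, -18.4]), array([165.7, 107.8]), np.float64(68.2)]
s2 0.085 1853 [array([572.6, -19.7]), array([167.3,  93.6]), np.float64(65.8)]
c2 0.005 3532 [array([611. , -32.9]), array([186.9, 172.2]), np.float64(76.5)]
c2 0.005 695 [array([577.4, -24. ]), array([171.2, 120.5]), np.float64(67.9)]
c2 0.03 791 [array([5.949e+02, 1.000e-01]), array([203.4, 157.4]), np.float64(53.1)]

[... 187 characters left out ...]
6]), array([167. ,  90.4]), np.float64(77.2)]
zhist (array([   0,    0,    0,    0,    0,    6,  663,    6,    1,   41, 1276,
       1056,  751,  717,  582,  702,  589, 1168, 1870, 2130, 1405,  544,
          2,    0,    0]), array([0.01 , 0.015, 0.02 , 0.025, 0.03 , 0.035, 0.04 , 0.045, 0.05 ,
       0.055, 0.06 , 0.065, 0.07 , 0.075, 0.08 , 0.085, 0.09 , 0.095,
       0.1  , 0.105, 0.11 , 0.115, 0.12 , 0.125, 0.13 , 0.135]))
204 [ 0.6339 -0.0578  0.273 ] 206 [ 0.6349 -0.0586  0.2734] 208 [ 0.6351 -0.0587  0.2778] 210 [ 0.6351 -0.0588  0.2821] 212 [ 0.6348 -0.0586  0.2879] 214 [ 0.6352 -0.0589  0.2905] 216 [ 0.635  -0.0588  0.2954] 218 [ 0.6349 -0.0587  0.3001] 220 [ 0.6352 -0.059   0.3028]
```

View pics/hm.png

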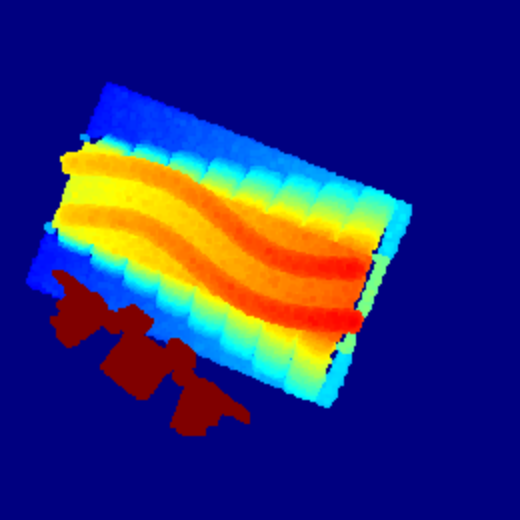

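The height map (2 px/mm, rows along +x, columns along +y) shows the wide end at the right (360,290), and that end is also the higher one. The narrow end is at (60,190).

```bash
cat > fit.py <<'E'
from h import *
from scipy.optimize import least_squares
def seamfit(n):
    f=np.load(n+".npz");p=f["p"];d=f["d"]
    q=p[(d>0)&(abs(p[...,0]-.577)<.1)&(abs(p[...,1]+.021)<.1)&(p[...,2]>.08)&(p[...,2]<.13)]
    def loc(v):
        a=v[2];ey=np.array([np.cos(a),np.sin(a)]);ex=np.array([ey[1],-ey[0]]);r=q[:,:2]-v[:2]
        return r@ex,r@ey
    # template: z = z0 + k*y + 6.5mm*bump(u) 
    def res(v):
        x,y=loc(v);u=x-.008*np.sin(np.pi*y/.07)
        w=(abs(y)<.066)&(abs(u)<.0155)
        # roll: half-cylinder-ish bump centred |u|=.012 (r 4.. )
        b=.0065*np.exp(-((abs(u)-v[5])/.0032)**2)
        return np.where(w,np.tanh((q[:,2]-v[3]-v[4]*y-b)/.003),1.0*0+.6)
    best=None
    for dx in(-.004,0,.004):
      for dy in(-.006,0,.006):
        r=least_squares(lambda v:res(v),[.577+dx,-.021+dy,np.radians(68),.105,.09,.0115],x_scale=[.002,.002,.02,.002,.02,.001],diff_step=1e-4)
        if best is None or r.cost<best.cost:best=r
    return best
def tipfit(n,c):
    f=np.load(n+".npz");p=f["p"];d=f["d"]
    s=ctrl.get_state()["eef_pos"]
    m=(d>0)&(np.hypot(p[...,0]-c[0],p[...,1]-c[1])<.02)&(p[...,2]>c[2]-.1)&(p[...,2]<c[2]-.035)
    q=p[m]; sh=q[q[:,2]>c[2]-.075]
    if len(sh)<15: return len(q)
    r=least_squares(lambda v:np.hypot(sh[:,0]-v[0]-v[2]*(sh[:,2]-c[2]+.055),sh[:,1]-v[1]-v[3]*(sh[:,2]-c[2]+.055))-.0045,[c[0],c[1],0,0],loss="soft_l1",f_scale=.001)
    return len(sh),r.x.round(4),q[:,2].min().round(4)
if __name__=="__main__":
    for n in("w2","s2","c2"):
        b=seamfit(n);v=b.x;print(n,"seam",v[:2].round(4),np.degrees(v[2]).round(2),v[3:].round(4),round(b.cost,1))
        print("  tip",tipfit(n,np.array([.6356,-.0612,.3568])))
E
python3 fit.py
```

```text
w2 seam [ 0.5757 -0.0251] 68.26 [0.1048 0.1005 0.0125] 1237.0
  tip (154, array([ 0.6382, -0.062 , -0.0037, -0.0034]), np.float64(0.2695))
s2 seam [ 0.5739 -0.0239] 68.36 [0.1047 0.1009 0.0128] 310.9
  tip (104, array([ 0.637 , -0.0615, -0.0116, -0.0069]), np.float64(0.2676))
c2 seam [ 0.5754 -0.0252] 68.24 [0.1046 0.1004 0.0129] 221.4
  tip (78, array([ 0.6372, -0.0621,  0.0134,  0.0127]), np.float64(0.266))
```

```bash
python3 -m crank '[[3,2,1,0,0,0],[6,4,3,0,0,0],[8.55,5.11,6,0,0,0],[8.55,5.11,9,0,0,0],[8.55,5.11,11,0,0,0],[8.55,5.11,12.5,0,0,0],[8.55,5.11,12.9,0,0,0],[8.55,5.11,12.9,0,0,0],[8.55,5.11,12.9,0,0,0],[8.55,5.11,12.9,0,0,0]]'
python3 - <<'E'
from h import *
from fit import *
s=ctrl.get_state();c=s["eef_pos"];print(c,s["contact_force"])
for n,o in(("wrist","w3"),("side","s3"),("scene","c3")):
    b,d,i=cam(n); np.savez(o,b=b,d=d,p=cloud(d,i)); print(o,tipfit(o,c),ctrl.get_state()["eef_pos"].round(4),ctrl.get_state()["contact_force"].round(2))
    if n=="wrist": cv2.imwrite("pics/w3.png",b)
E
```

```text
time: 5.8
eef_pos: [0.6002, 0.0296, 0.2291]
tcp_rot: [0.322, 0.947, 0.0, 0.001]
contact_force: [0.1, -0.5, -0.7]
opening: 0.248
finger_force: 62.6
[0.60023258 0.02959698 0.2290566 ] [ 0.05633183 -0.5423546  -0.726052  ]
w3 (156, array([0.603 , 0.0288, 0.0019, 0.0023]), np.float64(0.1425)) [0.6001 0.0296 0.2289] [ 0.47 -0.31 -1.69]
s3 (89, array([ 0.6016,  0.0296, -0.0042, -0.0043]), np.float64(0.1385)) [0.6    0.0296 0.2286] [-0.05 -0.4  -1.05]
c3 (58, array([ 0.6019,  0.0285,  0.0111, -0.0104]), np.float64(0.138)) [0.5998 0.0297 0.2283] [-0.33 -0.87 -0.32]
```

View pics/w3.png

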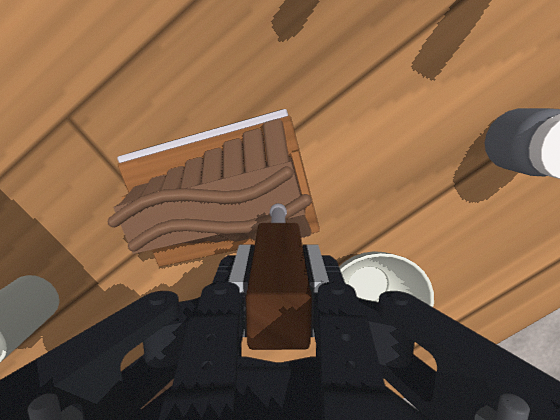

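The ball tip at (279,212) is over the wide end of the seam, between the rolls. I'll descend with a 2 mm correction.

```bash
cat > rd.py <<'E'
from h import *
import sys
F=[];P=[]
for k in range(int(sys.argv[1]) if len(sys.argv)>1 else 6):
    ctrl.read_camera("wrist");s=ctrl.get_state();F.append(s["contact_force"]);P.append(s["eef_pos"])
F=np.array(F);p=np.mean(P,0)
a=np.radians(68.25);ey=np.array([np.cos(a),np.sin(a)]);ex=np.array([ey[1],-ey[0]])
# eef -> tip offset by the w3 fit, seam origin in the same camera (+1 mm along y)
t=p[:2]+[.0027,-.0008]-[.5761,-.0242]
x,y=t@ex*1e3,t@ey*1e3
print("t",s["time"],"F",F.mean(0).round(2),"Fz",F[:,2].round(1),"tip stand x,y",x.round(1),y.round(1),"seam x",(8*np.sin(np.pi*y/70)).round(1),"tip z",((p[2]-.0915)*1e3).round(2),"floor",(104.8+.1005*y).round(2))
E
python3 -m crank '[[0.2,0,0.5,0,0,0],[0.2,0,1.0,0,0,0],[0.2,0,1.3,0,0,0],[0.2,0,1.6,0,0,0],[0.2,0,1.8,0,0,0],[0.2,0,2.0,0,0,0],[0.2,0,2.0,0,0,0]]'; python3 rd.py 6
```

```text
time: 6.65
eef_pos: [0.5976, 0.0311, 0.2069]
tcp_rot: [0.322, 0.947, -0.0, -0.0]
contact_force: [0.0, 0.0, -1.3]
opening: 0.252
finger_force: 62.6
t 6.95 F [-0.1  -0.13 -1.37] Fz [-1.6 -1.2 -1.7 -0.6 -1.9 -1.2] tip stand x,y 2.5 59.6 seam x 3.6 tip z 115.96 floor 110.79
```

```bash
python3 -m crank '[[-0.05,0.02,0.15,0,0,0],[-0.05,0.02,0.3,0,0,0],[-0.05,0.02,0.45,0,0,0],[-0.05,0.02,0.55,0,0,0],[-0.05,0.02,0.6,0,0,0],[-0.05,0.02,0.6,0,0,0]]'; python3 rd.py 6
```

```text
time: 7.55
eef_pos: [0.5983, 0.0309, 0.2015]
tcp_rot: [0.322, 0.947, -0.0, -0.0]
contact_force: [-1.0, -1.0, -0.0]
opening: 0.253
finger_force: 62.7
t 7.85 F [-0.62  0.1  -0.  ] Fz [-0.1  0.1  0.1  0.  -0.2  0.1] tip stand x,y 3.0 59.7 seam x 3.6 tip z 110.02 floor 110.8
```

```bash
python3 -m crank '[[0,0,0.1,0,0,0],[0,0,0.2,0,0,0],[0,0,0.2,0,0,0],[0,0,0.2,0,0,0]]'; python3 rd.py 5
```

```text
time: 8.25
eef_pos: [0.5984, 0.0309, 0.1998]
tcp_rot: [0.322, 0.947, 0.0, 0.0]
contact_force: [-1.9, -1.0, 3.0]
opening: 0.249
finger_force: 63.1
t 8.5 F [-1.14  0.06  3.52] Fz [2.6 3.2 4.3 3.4 4.2] tip stand x,y 3.1 59.7 seam x 3.6 tip z 108.19 floor 110.8
```

```bash
python3 -m crank '[[-0.11,-0.16,0.02,0,0,0],[-0.22,-0.33,0.04,0,0,0],[-0.33,-0.49,0.06,0,0,0],[-0.435,-0.66,0.08,0,0,0],[-0.53,-0.83,0.095,0,0,0],[-0.62,-1.0,0.11,0,0,0],[-0.71,-1.17,0.13,0,0,0],[-0.79,-1.34,0.15,0,0,0],[-0.79,-1.34,0.15,0,0,0]]'; python3 rd.py 5
python3 - <<'E'
import numpy as np
f=lambda y:8*np.sin(np.pi*y/70)
for a in (45,30,15,0,-15,-30,-45):
    L=[]
    for k in range(1,9):
        y=a-15*k/8;X=f(y)-f(a);Y=y-a
        L.append([round((-.963*X+.272*Y)/10,2),round((.272*X+.963*Y)/10,2),round(-.01005*Y,2)])
    print(a,L)
E
```

```text
time: 9.4
eef_pos: [0.5963, 0.0148, 0.1978]
tcp_rot: [0.322, 0.947, -0.001, 0.0]
contact_force: [-0.5, -0.3, 4.1]
opening: 0.251
finger_force: 63.2
t 9.65 F [-0.31 -1.25  4.18] Fz [3.3 4.1 5.  3.6 4.9] tip stand x,y 7.1 44.0 seam x 7.4 tip z 106.3 floor 109.22
45 [[np.float64(-0.08), np.float64(-0.17), 0.02], [np.float64(-0.15), np.float64(-0.35), 0.04], [np.float64(-0.21), np.float64(-0.52), 0.06], [np.float64(-0.28), np.float64(-0.7), 0.08], [np.float64(-0.33), np.float64(-0.88), 0.09], [np.float64(-0.38), np.float64(-1.06), 0.11], [np.float64(-0.43), np.float64(-1.24), 0.13], [np.float64(-0.46), np.float64(-1.43), 0.15]]
30 [[np.float64(-0.03), np.float64(-0.19), 0.02], [np.float64(-0.06), np.float64(-0.37), 0.04], [np.float64(-0.09), np.float64(-0.56), 0.06], [np.float64(-0.11), np.float64(-0.75), 0.08], [np.float64(-0.12), np.float64(-0.94), 0.09], [np.float64(-0.13), np.float64(-1.13), 0.11], [np.float64(-0.14), np.float64(-1.33), 0.13], [np.float64(-0.14), np.float64(-1.52), 0.15]]
15 [[np.float64(0.0), np.float64(-0.2), 0.02], [np.float64(0.01), np.float64(-0.39), 0.04], [np.
[... 1041 characters left out ...]
0.02], [np.float64(-0.08), np.float64(-0.37), 0.04], [np.float64(-0.13), np.float64(-0.55), 0.06], [np.float64(-0.19), np.float64(-0.73), 0.08], [np.float64(-0.25), np.float64(-0.9), 0.09], [np.float64(-0.32), np.float64(-1.08), 0.11], [np.float64(-0.39), np.float64(-1.26), 0.13], [np.float64(-0.46), np.float64(-1.43), 0.15]]
-45 [[np.float64(-0.08), np.float64(-0.17), 0.02], [np.float64(-0.17), np.float64(-0.34), 0.04], [np.float64(-0.26), np.float64(-0.51), 0.06], [np.float64(-0.35), np.float64(-0.68), 0.08], [np.float64(-0.45), np.float64(-0.85), 0.09], [np.float64(-0.55), np.float64(-1.01), 0.11], [np.float64(-0.66), np.float64(-1.18), 0.13], [np.float64(-0.77), np.float64(-1.34), 0.15]]
```

```bash
python3 -m crank '[[-0.08,-0.17,0.02,0,0,0],[-0.15,-0.35,0.04,0,0,0],[-0.21,-0.52,0.05,0,0,0],[-0.27,-0.7,0.07,0,0,0],[-0.32,-0.87,0.08,0,0,0],[-0.36,-1.04,0.10,0,0,0],[-0.40,-1.2,0.12,0,0,0],[-0.43,-1.37,0.13,0,0,0],[-0.43,-1.37,0.13,0,0,0]]'; python3 rd.py 5
```

```text
time: 10.55
eef_pos: [0.5912, 0.0014, 0.1964]
tcp_rot: [0.322, 0.947, -0.001, -0.0]
contact_force: [-0.4, -0.8, 3.2]
opening: 0.248
finger_force: 63.2
t 10.8 F [-0.06 -1.23  3.83] Fz [4.4 4.2 3.6 3.7 3.2] tip stand x,y 7.3 29.7 seam x 7.8 tip z 104.93 floor 107.78
```

```bash
python3 -m crank '[[-0.04,-0.19,0.02,0,0,0],[-0.07,-0.37,0.04,0,0,0],[-0.10,-0.56,0.06,0,0,0],[-0.13,-0.75,0.07,0,0,0],[-0.14,-0.94,0.09,0,0,0],[-0.15,-1.13,0.11,0,0,0],[-0.16,-1.32,0.13,0,0,0],[-0.16,-1.5,0.15,0,0,0],[-0.16,-1.5,0.15,0,0,0]]'; python3 rd.py 5
```

```text
time: 11.7
eef_pos: [0.5832, -0.0115, 0.1949]
tcp_rot: [0.322, 0.947, -0.001, -0.0]
contact_force: [-0.9, -0.5, 3.5]
opening: 0.252
finger_force: 63.2
t 11.95 F [-0.15 -1.56  3.64] Fz [4.  3.9 3.7 3.9 2.8] tip stand x,y 4.7 14.8 seam x 4.9 tip z 103.39 floor 106.29
```

Steady at about 5 N. Next segments.

```bash
python3 -m crank '[[0,-0.2,0.02,0,0,0],[0,-0.39,0.04,0,0,0],[0.01,-0.59,0.06,0,0,0],[0.02,-0.79,0.08,0,0,0],[0.03,-0.98,0.10,0,0,0],[0.04,-1.18,0.12,0,0,0],[0.05,-1.38,0.14,0,0,0],[0.06,-1.57,0.16,0,0,0],[0.06,-1.57,0.16,0,0,0]]'; python3 rd.py 4
```

```text
time: 12.85
eef_pos: [0.5731, -0.0235, 0.1933]
tcp_rot: [0.322, 0.947, -0.001, -0.0]
contact_force: [-0.4, -0.3, 3.6]
opening: 0.249
finger_force: 63.2
t 13.05 F [-0.52 -1.36  4.1 ] Fz [3.9 4.1 4.2 4.3] tip stand x,y -0.2 -0.2 seam x -0.1 tip z 101.79 floor 104.78
```

```bash
python3 -m crank '[[0.01,-0.2,0.02,0,0,0],[0.03,-0.4,0.04,0,0,0],[0.04,-0.6,0.06,0,0,0],[0.05,-0.79,0.08,0,0,0],[0.06,-0.99,0.09,0,0,0],[0.07,-1.19,0.11,0,0,0],[0.07,-1.38,0.13,0,0,0],[0.07,-1.58,0.15,0,0,0],[0.07,-1.58,0.15,0,0,0]]'; python3 rd.py 4
```

```text
time: 13.95
eef_pos: [0.5629, -0.0356, 0.1918]
tcp_rot: [0.322, 0.947, -0.001, -0.0]
contact_force: [-0.9, -0.1, 4.6]
opening: 0.25
finger_force: 63.2
t 14.15 F [-1.05 -0.92  3.91] Fz [2.9 4.7 4.1 4. ] tip stand x,y -5.2 -15.3 seam x -5.1 tip z 100.27 floor 103.27
```

```bash
python3 -m crank '[[0,-0.19,0.02,0,0,0],[-0.01,-0.38,0.03,0,0,0],[-0.02,-0.57,0.05,0,0,0],[-0.03,-0.76,0.07,0,0,0],[-0.05,-0.95,0.09,0,0,0],[-0.07,-1.14,0.11,0,0,0],[-0.10,-1.32,0.13,0,0,0],[-0.14,-1.5,0.14,0,0,0],[-0.14,-1.5,0.14,0,0,0]]'; python3 rd.py 4
```

```text
time: 15.05
eef_pos: [0.5549, -0.0484, 0.1904]
tcp_rot: [0.322, 0.947, -0.001, -0.0]
contact_force: [-0.4, -0.7, 3.1]
opening: 0.252
finger_force: 63.2
t 15.25 F [-0.37 -0.94  3.82] Fz [3.6 3.3 4.1 4.2] tip stand x,y -7.9 -30.0 seam x -7.8 tip z 98.89 floor 101.78
```

```bash
python3 -m crank '[[-0.04,-0.18,0.02,0,0,0],[-0.08,-0.37,0.04,0,0,0],[-0.13,-0.55,0.06,0,0,0],[-0.19,-0.73,0.08,0,0,0],[-0.25,-0.90,0.09,0,0,0],[-0.32,-1.08,0.11,0,0,0],[-0.39,-1.25,0.13,0,0,0],[-0.45,-1.42,0.14,0,0,0],[-0.45,-1.42,0.14,0,0,0]]'; python3 rd.py 4
```

```text
time: 16.15
eef_pos: [0.55, -0.0624, 0.189]
tcp_rot: [0.322, 0.947, -0.001, -0.0]
contact_force: [-0.9, 0.5, 3.0]
opening: 0.25
finger_force: 63.2
t 16.35 F [-0.46 -0.66  4.08] Fz [4.1 3.7 3.9 4.6] tip stand x,y -7.3 -44.9 seam x -7.2 tip z 97.55 floor 100.29
```

```bash
python3 -m crank '[[-0.08,-0.17,0.02,0,0,0],[-0.17,-0.34,0.03,0,0,0],[-0.26,-0.51,0.05,0,0,0],[-0.35,-0.68,0.07,0,0,0],[-0.45,-0.85,0.09,0,0,0],[-0.55,-1.01,0.11,0,0,0],[-0.66,-1.18,0.12,0,0,0],[-0.76,-1.33,0.14,0,0,0],[-0.76,-1.33,0.14,0,0,0],[-0.76,-1.33,0.14,0,0,0]]'; python3 rd.py 4
python3 - <<'E'
from h import *
# mug: rim circle & handle from scene/side/wrist first pictures
for n in("scene","side","w2"):
    f=np.load(n+".npz");p=f["p"];b=f["b"].astype(int)
    m=(abs(p[...,0]-.54)<.08)&(abs(p[...,1]+.297)<.08)&(p[...,2]>.081)&(p[...,2]<.09)&(np.ptp(b,axis=-1)<60)
    q=p[m][:,:2].astype(np.float32)*1000; print(n,len(q),cv2.minEnclosingCircle(q) if len(q)>5 else "")
    m=(abs(p[...,0]-.54)<.08)&(abs(p[...,1]+.297)<.08)&(p[...,2]>.03)&(p[...,2]<.07)&(np.ptp(b,axis=-1)<60)
    q=p[m][:,:2]; r=np.hypot(q[:,0]-.54,q[:,1]+.298); print("handle",q[r>.036].mean(0) if (r>.036).any() else "")
E
```

```text
time: 17.35
eef_pos: [0.548, -0.0776, 0.1877]
tcp_rot: [0.321, 0.947, -0.001, 0.0]
contact_force: [-1.5, -0.9, 3.1]
opening: 0.253
finger_force: 63.2
t 17.55 F [ 0.05 -1.2   3.57] Fz [3.8 3.7 3.3 3.5] tip stand x,y -3.5 -59.7 seam x -3.6 tip z 96.21 floor 98.8
scene 77 ((543.6172485351562, -299.0014343261719), 32.39973068237305)
handle 
side 85 ((541.147705078125, -297.3734130859375), 32.339786529541016)
handle [ 0.4972441  -0.33127249]
w2 495 ((542.8048095703125, -299.4572448730469), 30.1362247467041)
handle [ 0.49839878 -0.33295423]
```

```bash
python3 -m crank '[[0,0,-0.2,0,0,0],[0,0,-0.4,0,0,0],[0,0,-0.8,0,0,0],[0,0,-1.5,0,0,0],[0,0,-3,0,0,0],[0,0,-5.5,0,0,0],[0,0,-8.5,0,0,0],[0,0,-11,0,0,0],[0,0,-12,0,0,0],[-2,-2.5,-12,0,0,0]]'
python3 -m crank '[[-2.5,-3.5,0,0,0.05,0],[-5,-6.5,0,0,0.1,0],[-7.5,-9.5,0,0,0.15,0],[-9.5,-12.5,0,0,0.2,0],[-11.5,-15,0,0,0.26,0],[-12,-15.5,0,0,0.26,0],[-12,-15.5,0,0,0.26,0],[-12,-15.5,0,0,0.26,0],[-12,-15.5,0,0,0.26,0],[-12,-15.5,0,0,0.26,0]]'
python3 - <<'E'
from h import *
from fit import *
s=ctrl.get_state();c=s["eef_pos"];M=R.from_quat(s["tcp_rot"]).as_matrix();print(c,M.round(3).tolist())
for n,o in(("wrist","w4"),("side","s4"),("scene","c4")):
    b,d,i=cam(n);p=cloud(d,i);np.savez(o,b=b,d=d,p=p)
    t=c+M[:,2]*.0915; q=p[(d>0)&(np.linalg.norm(p-t,axis=-1)<.03)]
    # shaft points: local coordinates
    l=(q-c)@M; l=l[(l[:,2]>.035)&(l[:,2]<.076)&(np.hypot(l[:,0],l[:,1])<.012)]
    r=least_squares(lambda v:np.hypot(l[:,0]-v[0],l[:,1]-v[1])-.0045,[0,0],loss="soft_l1",f_scale=.001)
    tip=c+M@np.array([*r.x,.0915])
    bb=b.astype(int);m=(abs(p[...,0]-.543)<.045)&(abs(p[...,1]+.299)<.045)&(p[...,2]>.081)&(p[...,2]<.09)&(np.ptp(bb,axis=-1)<60)
    g=p[m][:,:2].astype(np.float32)*1000
    print(o,len(l),r.x.round(4),"tip",tip.round(4),"mug",len(g),cv2.minEnclosingCircle(g) if len(g)>5 else "")
cv2.imwrite("pics/c4.png",cv2.resize(np.load("c4.npz")["b"][60:300,100:420],None,fx=2,fy=2))
E
```

```text
time: 18.55
eef_pos: [0.5498, -0.1071, 0.3112]
tcp_rot: [0.32, 0.948, 0.001, 0.003]
contact_force: [0.8, -0.4, -0.7]
opening: 0.248
finger_force: 62.7
time: 19.55
eef_pos: [0.5498, -0.3036, 0.3084]
tcp_rot: [0.318, 0.939, 0.041, -0.122]
contact_force: [-0.1, 0.3, -1.1]
opening: 0.25
finger_force: 62.6
[ 0.54975638 -0.30362692  0.3084119 ] [[-0.768, 0.608, -0.203], [0.587, 0.794, 0.156], [0.256, 0.0, -0.967]]
w4 85 [-0.0027  0.0009] tip [ 0.5337 -0.2902  0.2193] mug 372 ((542.6289672851562, -300.0866394042969), 29.658803939819336)
s4 23 [-0.0008  0.0016] tip [ 0.5327 -0.2886  0.2198] mug 86 ((541.2606811523438, -297.25994873046875), 31.138328552246094)
c4 17 [-0.0025  0.0005] tip [ 0.5334 -0.2904  0.2193] mug 74 ((541.65576171875, -302.1239013671875), 32.29526901245117)
```

View pics/c4.png

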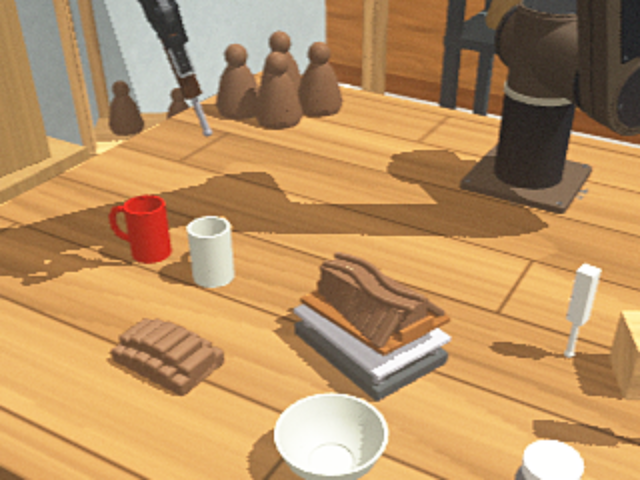

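The scene crop shows the tilted stylus tip at (208,132) directly above the white mug at (211,250). The red mug stands apart at (147,228).

```bash
python3 -m crank '[[-1.1,-0.2,3.87,0,0,0],[-2.1,-0.2,7.74,0,0,0],[-2.9,-0.2,10.6,0,0,0],[-3.4,-0.2,12.6,0,0,0],[-3.95,-0.2,14.5,0,0,0],[-4.45,-0.2,16.4,0,0,0],[-4.85,-0.2,17.9,0,0,0],[-5.1,-0.2,18.9,0,0,0],[-5.22,-0.2,19.3,0,0,0],[-5.22,-0.2,19.3,0,0,0]]'
python3 - <<'E'
from h import *
for k in range(4):
    b,d,i=cam("scene"); s=ctrl.get_state();print(s["eef_pos"].round(4),s["contact_force"].round(1))
M=R.from_quat(s["tcp_rot"]).as_matrix();print(s["eef_pos"]+M@[-.0027,.0009,.0915],M[:,2].round(3))
cv2.imwrite("pics/c5.png",cv2.resize(b[100:260,110:330],None,fx=3,fy=3))
E
```

```text
time: 20.7
eef_pos: [0.549, -0.307, 0.1076]
tcp_rot: [0.319, 0.939, 0.042, -0.123]
contact_force: [-0.2, -0.5, -0.8]
opening: 0.253
finger_force: 62.6
[ 0.5494 -0.3073  0.1083] [-0.1  0.6 -2. ]
[ 0.5496 -0.3075  0.1088] [ 0.4 -1.  -1.1]
[ 0.5497 -0.3076  0.109 ] [-0.5  0.3 -0.7]
[ 0.5496 -0.3076  0.109 ] [-0.5  0.1 -1.1]
[ 0.53375916 -0.29426184  0.01986485] [-0.202  0.155 -0.967]
```

View pics/c5.png

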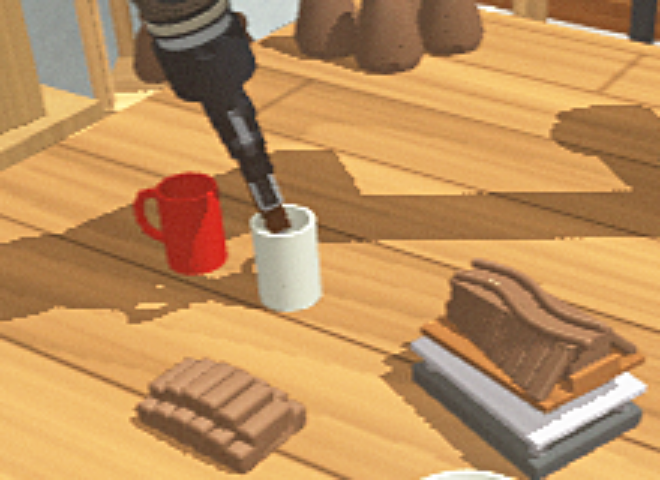

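The stylus is inside the white mug at (285,215) with no contact. I'll lower it the last centimetre.

```bash
python3 -m crank '[[-0.1,0,0.39,0,0,0],[-0.2,0,0.77,0,0,0],[-0.26,0,0.97,0,0,0],[-0.31,0,1.16,0,0,0],[-0.31,0,1.16,0,0,0],[-0.31,0,1.16,0,0,0]]'; python3 rd.py 4
```

```text
time: 21.5
eef_pos: [0.549, -0.3071, 0.0957]
tcp_rot: [0.319, 0.939, 0.042, -0.123]
contact_force: [-1.0, -0.1, -0.3]
opening: 0.25
finger_force: 62.6
t 21.7 F [-0.16 -0.07 -1.05] Fz [-0.6 -1.9 -1.2 -0.5] tip stand x,y 82.6 -272.6 seam x 2.6 tip z 4.44 floor 77.4
```

```bash
python3 -m crank '[[0,0,0,0,0,0],[0,0,0,0,0,0],[0,0,0,0,0,0],[0,0,0,0,0,0],[0,0,0,0,0,0],[0,0,0,0,0,0],[0,0,0,0,0,0],[0,0,0,0,0,0]]' 0.7
python3 -m crank '[[0,0,-0.5,0,0,0],[0,0,-1.5,0,0,0],[0,0,-3,0,0,0],[0,0,-5,0,0,0],[0,0,-8,0,0,0],[0,0,-11,0,0,0],[0,0,-14,0,0,0],[0,0,-17,0,0,0],[0,0,-17,0,0,0],[0,0,-17,0,0,0]]'
python3 - <<'E'
from h import *
b,d,i=cam("scene");cv2.imwrite("pics/c6.png",cv2.resize(b[100:330,110:410],None,fx=2.5,fy=2.5));np.savez("c6",b=b,d=d,p=cloud(d,i));print(ctrl.get_state()["contact_force"])
E
```

```text
time: 22.5
eef_pos: [0.5491, -0.3071, 0.0958]
tcp_rot: [0.319, 0.939, 0.042, -0.123]
contact_force: [0.2, -0.1, 0.2]
opening: 0.699
finger_force: 0.0
time: 23.5
eef_pos: [0.5842, -0.3342, 0.262]
tcp_rot: [0.319, 0.939, 0.041, -0.121]
contact_force: [0.5, -0.0, -0.4]
opening: 0.695
finger_force: 0.0
[ 0.39422018 -1.05243016 -0.19551375]
```

View pics/c6.png

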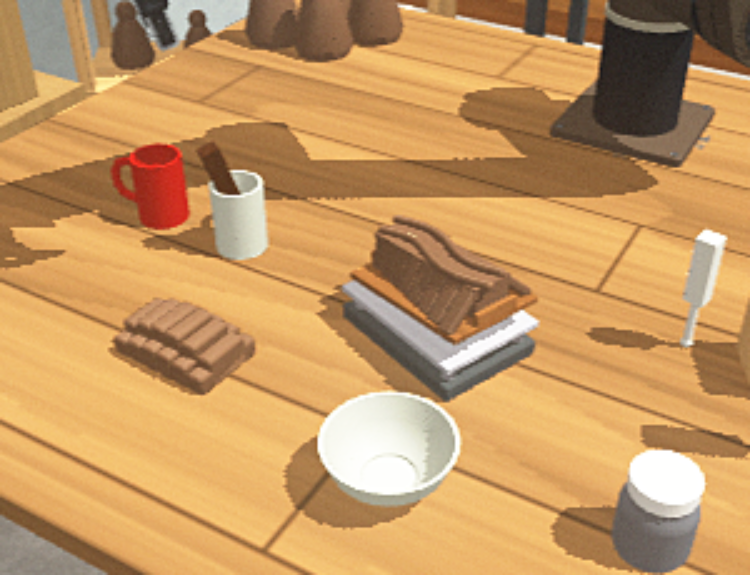

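The stylus leans in the upright white mug at (225,170), released and clear of the gripper, and the bystanders have not moved.

```bash
python3 -c "
from plant import ctrl
print(ctrl.sign_off())"
```

```text
the job is handed in; nothing more can be done
None
```

I ran the stylus along the whole seam in one stroke at about 5 N, left it standing in the upright white mug with the other objects unmoved, and handed the job in; no verdict was returned.

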